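# Snap the cap onto the ink dabber bottle and hold it down on its seal

### The arm

A 7-joint arm with a two-finger parallel gripper is mounted at the origin on a cart in front of the work surface, level with it; the furniture and walls round the work are solid. World frame = base frame: x ahead of the robot, y to its left, z up, the work surface at z = 0. Lengths are in m, angles in rad, forces in N, time in s.
With the tool pointing down it reaches from about 0.4 to 0.85 m from the base axis. Payload 10.4 kg.
Tool frame: the origin (TCP) lies on the centre line of the jaws, within the pads' length; the fingertips stand 19 mm ahead of it and the grasp point (between the pads) is the TCP; z points along the fingers, y is the line along which they close (so a half turn about z gives the same grasp; the last joint's range is limited). The gripper opens to 87 mm and grips with 3 to 60 N. Pads are 19 mm wide; open, the fingers measure 117 mm over their backs; the gripper's body (75 mm by 190 mm) begins 51 mm behind the grasp point.
Start: joints at [1.177, 0.332, -0.065, 1.46, 0.022, 1.35, -0.088], TCP at [0.226, -0.583, 0.242] pointing down, gripper open.
Joint ranges: [-2.6, 2.6], [-0.5, 2.12], [-1.47, 1.34], [0.16, 2.42], [-1.27, 4.41], [0.06, 2.06], [-2.6, 2.6]. Speed limits (rad/s): [2.22, 2.22, 2.79, 2.79, 3.14, 3.14, 3.14].

### API

Orientations are given as a unit quaternion [w, x, y, z].
In Python, from workcell import manip, optics, job gives the robot as it stands. Calls block until the motion is done:
- manip.move_to(position, orientation): joint-space move of the TCP to a pose.
- manip.move_l(position, attitude=None, speed=0.15, stop_force=None): straight line of the TCP; attitude=None keeps the orientation; speed is the mean speed in m/s. With stop_force (N) it stops when the force on the tool has changed by that much, and returns True; else False.
- manip.move_j(angles): joint-space move.
- manip.move_gripper(opening, force=None): opening from 0.0 (shut) to 1.0 (fully open); force is the grip in N (None keeps the last); returns when the fingers have stopped.
- manip.wait(seconds).
- manip.ik(position, orientation): joint angles nearest the present ones, or None.
- optics.read_camera(name): name is "scene" or "top" or "wrist"; returns the picture (480x640x3 uint8, red, green, blue); there is no depth.
- optics.calibration(name): a dict with "K" (3x3 intrinsics, pixels), "T" (4x4, takes a point from camera to world coordinates); the wrist camera has in their place "tool_from_camera" (4x4, takes a point from camera to tool coordinates, whose origin is the TCP and whose axes are the flange's). Camera axes: x right, y up, looking along -z (the intrinsics and any distortion apply to the point x, -y, -z); pixel columns grow to the right and rows downward; lengths in m; the calibration is good to about 2 mm. A picture is of the moment at which its call begins: read the wrist's pose just before it. calibration takes no time and is no camera call.
A pose or a line that the arm cannot do raises manip.IKError and nothing moves.
- job.finish_job(): hands the job in; it is judged then, once.
Readings, each from a call of its own:
- manip.get_time(): time.
- manip.get_joints(): joint angles.
- manip.get_qvel(): joint speeds.
- manip.get_joint_efforts(): joint torques, N m.
- manip.get_position(): TCP position.
- manip.get_ee_rot(): TCP orientation.
- manip.get_force(): force on the tool from outside, world axes, zero at the start.
- manip.get_wrist_torque(): the same for the moment, N m.
- manip.get_gripper_width(): opening from 0.0 (shut) to 1.0 (fully open).
- manip.get_grip_force(): force on a finger pad.
Only numpy, scipy, OpenCV 4.12 (cv2) and the standard library are available. Lean on these libraries where they do the work, as an engineer would, in place of code of your own. Each camera call takes 0.05 s, during which the arm holds its last target. There are 200 camera calls.

### The job

Pick up the loose red snap cap and press it straight down onto the white neck of the open blue ink bottle until it clicks, then keep pressing past the click so that its rim squeezes the black rubber sealing ring well down. Finish like that: stop with the gripper still on the cap, holding it pressed down against the ring, without letting go. Leave the ink roller, the small white dropper bottle and the tin of pins where they are.

Things in the scene. Friction and masses are not known exactly. Their poses are not given: they have to be found in the camera images.
- cap: Loose red plastic snap cap, 40 g, 60 mm high, standing mouth down on the table. Origin: centre of its open lower rim; z up through the cap. Lower skirt 42 mm in diameter, 0 to 32 mm above the origin, with a flat ledge on top at 32 mm. Inside, the mouth is a lip of 25 mm bore, 4 mm high, then a chamber of 32 mm bore, 27 mm deep from the rim.
- cap_grip (a point): On the cap's axis 46 mm above its rim: middle of its round grip, 28 mm in diameter, from 32 to 60 mm above the rim. Take it here from above; the fingertips may rest on the ledge below and push on it.
- open_bottle: Open blue ink dabber bottle, immovable, on a 62 mm square dark foot screwed to the table. Origin: centre of the foot's underside, at table height; z up. Body 53 mm in diameter, shoulder at 64 mm height. A white neck stands on its axis: 22 mm in diameter from the shoulder up to 89 mm, then tapering to 14 mm at its top at 96 mm.
- bumps (a point): On the neck's axis 83.5 mm above the table, where four sprung bumps stand 3.5 mm out of the neck. The cap's lip meets them with its rim 88 mm above the table; pushing it over them takes about 10 N (8 to 13), then the force drops and they pull it on: the click, rim at 75 mm. The rim meets the sealing ring at 74 mm. Let go, the cap stays clicked on but does not squeeze the ring.
- neck_top (a point): Centre of the flat top of the open bottle's white neck, 96 mm above the table, on the bottle's axis.
- seal_ring (a joint): Black sprung rubber sealing ring round the foot of the open bottle's neck, 41 mm outer diameter; its upper face is 74 mm above the table. Value: how far it is squeezed down, 0 (free) to 0.004 m (hard stop). It starts to yield at 2 N and takes 7 N at 0.002 m and 12 N at 0.004 m.
- closed_bottle: Second bottle, orange, immovable, on the same foot, already closed with a black cap: 133 mm high, 62 mm wide. Not part of the work. Origin: centre of the foot's underside. It and the open bottle may stand in either order.
- ink_brayer: Ink roller with red handle, 152 x 85 x 31 mm, loose, to the left of the work; leave it alone. Origin: centre of its underside.
- dropper_bottle: Small white dropper bottle, 25 mm diameter, 68 mm high, loose, to the right of the work; leave it alone. Origin: centre of its underside.
- pin_tin: Round grey tin of pins, 88 mm diameter, 26 mm high, loose, on the left; leave it alone. Origin: centre of its underside.
Not all that is in view belongs to the job. Of the things shaped like the cap, the red one is meant.

How it is judged:
By the outcome, as a careful person would: the job done as asked, in the order asked, and still so for the second after the job is handed in, while the arm keeps its last pose, push and grip.
It also fails if it takes over 32 s, if anything falls off the work surface, if the arm or the gripper's body presses on something with over 40 N, if the wrist force passes 120 N, or if a joint passes its speed limit or range.

## Working session

There is one attempt and no reset: what is moved stays moved. The work goes in short steps, each a Python script; the robot and the scene stay as the last script left them, time stands still between calls to the robot, and variables do not carry over. Pictures are saved under pics/ and viewed, at most 10 in all, crops included, and the job is handed in when it is done.

```bash
mkdir -p pics; python3 - <<'E'
from workcell import manip, optics
import cv2,numpy as np
for n in("scene","top"):
    im=optics.read_camera(n); cv2.imwrite(f"pics/{n}0.png",im[:,:,::-1])
    c=optics.calibration(n); print(n,{k:np.round(v,4).tolist() if not isinstance(v,str) else v for k,v in c.items()})
print({k:np.round(v,4).tolist() for k,v in optics.calibration("wrist").items()})
print(manip.get_time(),manip.get_ee_rot(),manip.get_position())
E
```

```text
scene {'K': [[487.1889, 0.0, 312.803], [0.0, 487.1889, 240.6533], [0.0, 0.0, 1.0]], 'T': [[-0.4486, -0.5304, 0.7193, 1.3251], [0.8935, -0.2851, 0.3471, 0.3071], [0.021, 0.7984, 0.6018, 0.78], [0.0, 0.0, 0.0, 1.0]]}
top {'K': [[501.3437, 0.0, 315.5279], [0.0, 501.3437, 243.75], [0.0, 0.0, 1.0]], 'T': [[-0.0921, 0.9736, -0.2089, 0.248], [-0.9957, -0.0912, 0.014, -0.0757], [-0.0055, 0.2093, 0.9778, 1.3038], [0.0, 0.0, 0.0, 1.0]]}
{'K': [[382.568, 0.0, 323.6583], [0.0, 382.568, 237.0207], [0.0, 0.0, 1.0]], 'tool_from_camera': [[-0.0, 0.9546, 0.298, 0.0799], [1.0, 0.0003, -0.0008, 0.0007], [-0.0009, 0.298, -0.9546, -0.1435], [0.0, 0.0, 0.0, 1.0]]}
0.1 [-5.88489538e-04  9.82863766e-01  1.84332434e-01 -1.56055356e-04] [ 0.22632313 -0.5822531   0.24087219]
```

View pics/scene0.png

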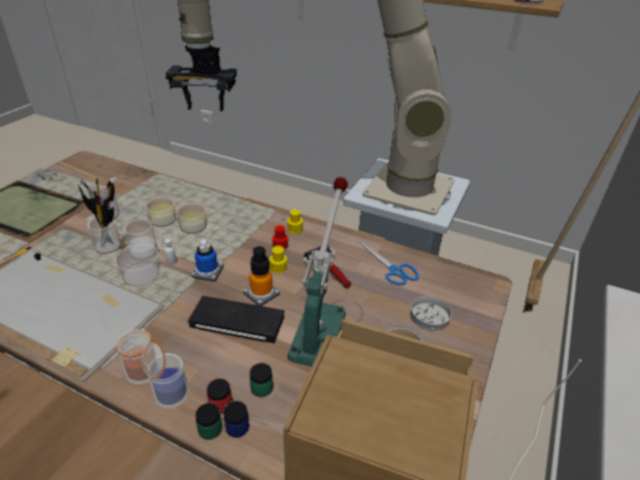

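View pics/top0.png

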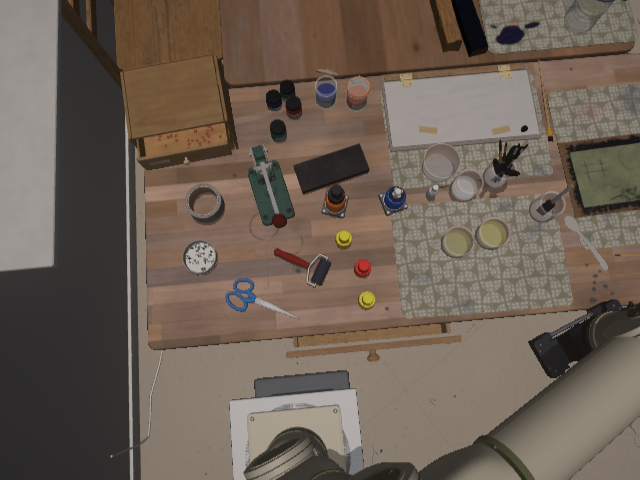

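The scene view shows the red cap at (280,238), the blue bottle at (206,260) and the orange one at (260,275). In the top view the red cap is at (363,268), the blue bottle's neck at about (398,191), the orange bottle at (336,200), and the yellow caps at (344,239) and (367,300). The brayer is at (300,265).

```bash
cat > h.py <<'E'
from workcell import manip, optics, job
import cv2,numpy as np
from scipy.spatial.transform import Rotation as R
def rot(): q=np.array(manip.get_ee_rot()); return R.from_quat(q[[1,2,3,0]]).as_matrix()
def campose(n):
    c=optics.calibration(n)
    if n!="wrist": return c["K"],np.array(c["T"])
    T=np.eye(4); T[:3,:3]=rot(); T[:3,3]=manip.get_position()
    return c["K"],T@c["tool_from_camera"]
def onplane(K,T,uv,z):
    d=np.linalg.inv(K)@[uv[0],uv[1],1]; d=T[:3,:3]@[d[0],-d[1],-d[2]]
    return T[:3,3]+d*(z-T[2,3])/d[2]
def proj(K,T,p):
    q=T[:3,:3].T@(np.array(p)-T[:3,3]); q=K@[q[0],-q[1],-q[2]]; return q[:2]/q[2]
def quat(yaw): # tool down, closing line (tool y) at angle yaw from world y
    q=(R.from_euler('z',yaw)*R.from_euler('x',np.pi)).as_quat(); return q[[3,0,1,2]]
def mask(im,lo,hi): return cv2.inRange(cv2.cvtColor(im,cv2.COLOR_RGB2HSV),lo,hi)
E
python3 - <<'E'
from h import *
K,T=campose("top")
for n,uv,z in [("cap",(363,268),.05),("neck",(398,190),.096),("foot",(395,202),.01),("orange",(336,192),.13),("y1",(344,239),.05),("y2",(367,300),.05),("brayer",(318,270),.02),("knob",(279,220),.2),("dropper",(434,188),.06)]:
    print(n,np.round(onplane(K,T,uv,z),3))
print(np.round(rot(),2))
K,T=campose("scene")
for n,uv,z in [("cap",(280,230),.06),("neck",(205,244),.096),("orange",(260,252),.133)]:print(n,np.round(onplane(K,T,uv,z),3))
p=onplane(*campose("top"),(363,268),.05)
for y in (-.6,0,.5,1.57,-1.57): print(y,manip.ik([p[0]-.06,p[1],.25],quat(y)))
E
```

```text
cap [ 0.442 -0.207  0.05 ]
neck [ 0.624 -0.313  0.096]
foot [ 0.619 -0.317  0.01 ]
orange [ 0.623 -0.154  0.13 ]
y1 [ 0.521 -0.167  0.05 ]
y2 [ 0.361 -0.208  0.05 ]
brayer [ 0.452 -0.094  0.02 ]
knob [ 0.547 -0.014  0.2  ]
dropper [ 0.632 -0.413  0.06 ]
[[ 0.93  0.36 -0.  ]
 [ 0.36 -0.93  0.  ]
 [-0.   -0.   -1.  ]]
cap [ 0.464 -0.201  0.06 ]
neck [ 0.636 -0.3    0.096]
orange [ 0.641 -0.147  0.133]
-0.6 [ 0.74878562 -0.08000801 -0.33526377  1.9003963  -0.02717061  1.31685702
 -1.74945289]
0 [ 0.75899326 -0.07974128 -0.34485462  1.89994593 -0.02782494  1.31680555
 -1.1486531 ]
0.5 [ 0.80096549 -0.0787259  -0.38427653  1.89810826 -0.03046652  1.31660298
 -0.64536696]
1.57 [ 0.91584662 -0.07663173 -0.49201395  1.89321636 -0.03737968  1.31611813
  0.43368041]
-1.57 [ 2.09186177 -0.37559013 -1.3862432   1.86612667 -0.37742179  1.36293609
 -2.34006813]
```

```bash
python3 - <<'E'
from h import *
for n,p in [("neck",[.62,-.312,.24]),("cap",[.448,-.206,.17])]:
    manip.move_to(p,quat(0)); manip.wait(.3)
    KT=campose("wrist"); im=optics.read_camera("wrist"); cv2.imwrite(f"pics/w_{n}.png",im[:,:,::-1]); np.savez(f"{n}.npz",K=KT[0],T=KT[1])
    print(n,manip.get_time(),np.round(manip.get_position(),4),np.round(rot(),3).tolist())
E
```

```text
neck 2.1917 [ 0.6198 -0.3123  0.2401] [[1.0, -0.0, 0.0], [-0.0, -1.0, -0.0], [0.0, 0.0, -1.0]]
cap 3.4083 [ 0.4485 -0.2061  0.17  ] [[1.0, 0.0, 0.0], [0.0, -1.0, 0.0], [0.0, -0.0, -1.0]]
```

View pics/w_neck.png

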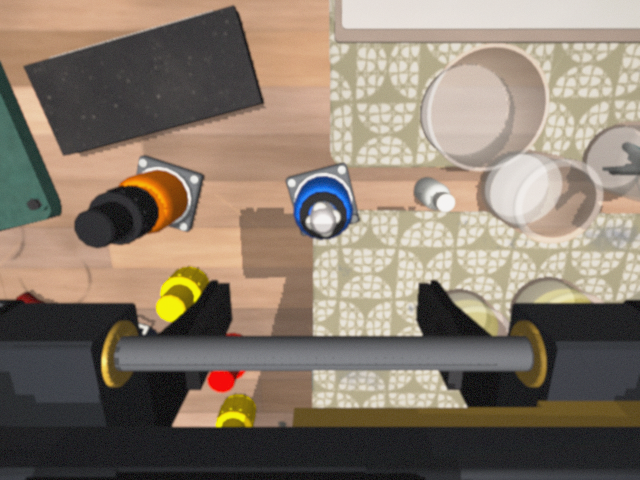

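View pics/w_cap.png

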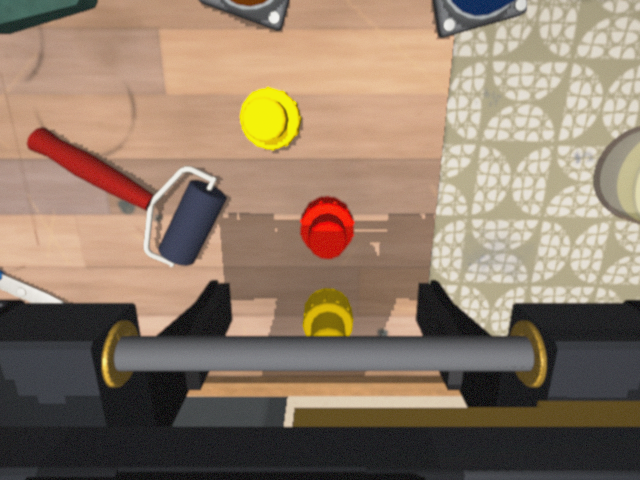

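The wrist view over the bottle shows the neck at about (321,220) on the blue body, and the dropper at (435,195). The view over the cap shows the red cap's top disc at about (327,238) and its skirt at (327,225). The fingers have free space on both sides of it.

```bash
python3 - <<'E'
from h import *
im=cv2.imread("pics/w_cap.png")[:,:,::-1].copy(); d=np.load("cap.npz");K,T=d["K"],d["T"]
m=mask(im,(0,150,60),(8,255,255))|mask(im,(172,150,60),(180,255,255))
m[:,:280]=0;m[:,380:]=0;m[:180]=0;m[275:]=0
x,y,w,h=cv2.boundingRect(m);print(x,y,w,h)
b=onplane(K,T,(327,y+h),.06)[0]+.014; t=onplane(K,T,(327,y),.0)[0]-.021
l=onplane(K,T,(x,225),.032)[1];r=onplane(K,T,(x+w,225),.032)[1]
print("cap x",b,t,"y",(l+r)/2,"dia",l-r)
im=cv2.imread("pics/w_neck.png"); c=im[155:250,270:370]
cv2.imwrite("pics/crop.png",cv2.resize(c,(800,600)[:1]*2 and (632,600),interpolation=cv2.INTER_CUBIC))
E
```

```text
300 196 55 63
cap x 0.4476581594667424 0.4459395720945547 y -0.2108589544239407 dia 0.04199485123123764
```

View pics/crop.png

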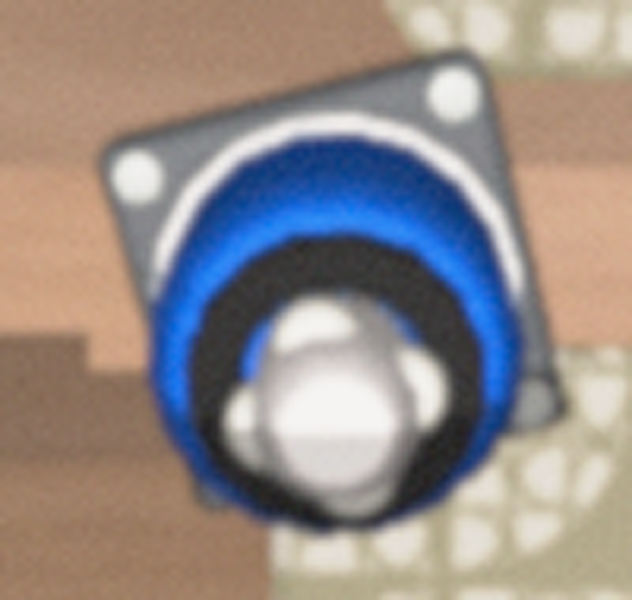

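```bash
python3 - <<'E'
from h import *
d=np.load("neck.npz");K,T=d["K"],d["T"]
f=lambda a,b:(270+a*100/632,155+b*95/600)
print("top",onplane(K,T,f(334,430),.096),"ring",onplane(K,T,f(338.5,382),.074))
print("ring edges",[np.round(onplane(K,T,f(*e),.074),4).tolist() for e in[(190,380),(487,380),(338,235),(338,530)]])
cx,cy=.4468,-.2109
manip.move_l([cx,cy,.11],speed=.12)
manip.move_gripper(.7)
print(manip.move_l([cx,cy,.052],speed=.08,stop_force=6),manip.get_position())
manip.move_gripper(0,force=40)
print(manip.get_gripper_width()*87,manip.get_grip_force(),manip.get_force())
manip.move_l([cx,cy,.20],speed=.12); manip.wait(.2)
KT=campose("wrist"); im=optics.read_camera("wrist"); cv2.imwrite("pics/w_held.png",im[:,:,::-1]); np.savez("held.npz",K=KT[0],T=KT[1])
print(manip.get_time(),manip.get_gripper_width()*87,manip.get_position(),manip.get_force())
E
```

```text
top [ 0.621775   -0.31366031  0.096     ] ring [ 0.62234276 -0.31423241  0.074     ]
ring edges [[0.6226, -0.2947, 0.074], [0.6226, -0.3338, 0.074], [0.6419, -0.3142, 0.074], [0.6019, -0.3141, 0.074]]
False [ 0.44713061 -0.21098495  0.05236396]
26.842254857088275 40.0000658724457 [-0.34784318  0.01188774  1.09575812]
8.0083 26.919401394040886 [ 0.44666283 -0.21082375  0.19963818] [ 0.59773395 -0.27083876 -0.1114317 ]
```

View pics/w_held.png

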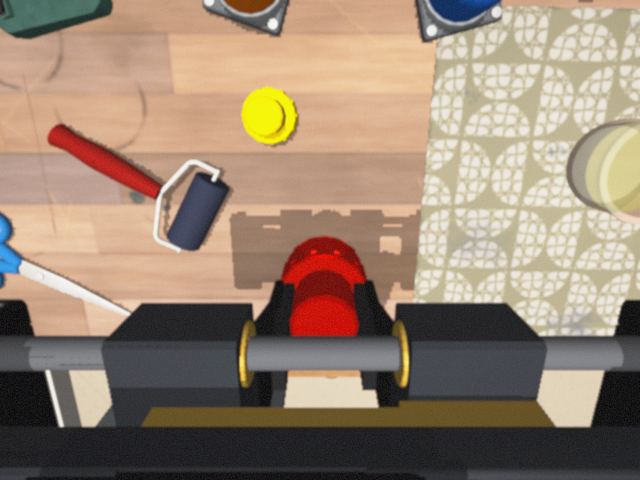

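The cap is held upright: skirt at columns 282–366, upper edge at row 236.

```bash
python3 - <<'E'
from h import *
im=cv2.imread("pics/w_held.png")[:,:,::-1].copy(); d=np.load("held.npz");K,T=d["K"],d["T"]
m=mask(im,(0,150,60),(8,255,255))|mask(im,(172,150,60),(180,255,255))
m[:,:270]=0;m[:,380:]=0;m[:215]=0;m[340:]=0
x,y,w,h=cv2.boundingRect(m);print(x,y,w,h)
z0=.1996-.0524
for z in(z0,z0+.032):
  print("x from top edge",onplane(K,T,(323,y),z)[0]-.021)
  l,r=[onplane(K,T,(c,278),z)[1] for c in(x,x+w)];print("y",(l+r)/2,"dia",l-r)
E
```

```text
281 236 86 101
x from top edge 0.4454241672255126
y -0.2126112958848781 dia 0.04771777082505174
x from top edge 0.45533501698596957
y -0.2125655494079438 dia 0.03991975841842918
```

```bash
python3 - <<'E'
from h import *
X,Y=.623,-.3122
rep=lambda s:print(s,round(manip.get_time(),2),np.round(manip.get_position(),4),np.round(manip.get_force(),2),round(manip.get_gripper_width()*87,2))
manip.move_l([X,Y,.21],speed=.15); manip.wait(.2); rep("above")
s=manip.move_l([X,Y,.153],speed=.08,stop_force=5); rep(s)
if not s:
    s=manip.move_l([X,Y,.143],speed=.03,stop_force=5); manip.wait(.1); rep(s)
im=optics.read_camera("wrist"); cv2.imwrite("pics/w_on.png",im[:,:,::-1])
E
```

```text
above 9.72 [ 0.6228 -0.3121  0.2103] [-0.59  0.02 -0.09] 27.09
False 10.58 [ 0.6233 -0.3123  0.1536] [ 1.74  0.21 -0.18] 27.39
False 11.17 [ 0.6231 -0.3122  0.1431] [-0.42 -1.16 -0.11] 27.03
```

View pics/w_on.png

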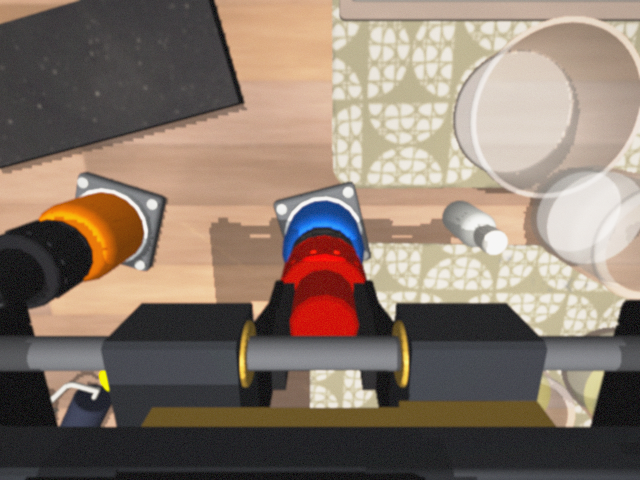

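The cap at (323,270) sits over the blue bottle with its rim below the neck top. It is centred, and the side force is negligible. I'll press in small steps.

```bash
python3 - <<'E'
from h import *
X,Y=.623,-.3122
manip.move_gripper(0,force=55)
z=.143
while z>.116:
    z-=.0015 if z>.130 else .001
    manip.move_l([X,Y,z],speed=.03); manip.wait(.08)
    F=manip.get_force(); p=manip.get_position()
    print(round(z,4),round(p[2],4),np.round(F,1),round(manip.get_time(),2))
    if z<.1265 and F[2]>10.5 or F[2]>22: break
E
```

```text
0.1415 0.1415 [-0.1  0.8 -0.2] 11.77
0.14 0.14 [-0.8  0.3  0.7] 12.1
0.1385 0.1389 [-2.4 -0.   5.3] 12.43
0.137 0.1378 [-3.   0.5  7.6] 12.77
0.1355 0.1365 [-3.9  0.9  8.6] 13.1
0.134 0.1337 [-2.6  0.6  1.6] 13.43
0.1325 0.1308 [-1.3  0.4 -8.5] 13.77
0.131 0.1296 [ -2.2   0.8 -14.5] 14.1
0.1295 0.1291 [ -3.8   0.3 -13.6] 14.43
0.1285 0.1286 [-4.1  2.2 -9.2] 14.77
0.1275 0.1281 [-4.7  0.4 -5.8] 15.1
0.1265 0.1272 [-2.6  0.2 -2.4] 15.43
0.1255 0.1262 [-1.4  1.   1.9] 15.77
0.1245 0.1251 [-1.3 -0.   6.4] 16.1
0.1235 0.1241 [-1.7 -0.6  5.4] 16.43
0.1225 0.1234 [-2.8  0.5  8.7] 16.77
0.1215 0.1227 [-3.8  0.3  9.7] 17.1
0.1205 0.122 [-4.3  0.8 12.1] 17.43
```

```bash
python3 - <<'E'
from h import *
for z in(.1195,.1185):
    manip.move_l([.623,-.3122,z],speed=.03)
    for _ in range(3):
        manip.wait(.3); F=manip.get_force(); print(z,np.round(manip.get_position(),4),np.round(F,1),round(manip.get_time(),2))
    if F[2]>13.5: break
im=optics.read_camera("wrist"); cv2.imwrite("pics/w_end.png",im[:,:,::-1])
im=optics.read_camera("scene"); cv2.imwrite("pics/s_end.png",cv2.resize(im[190:310,130:290,::-1],(800,600),interpolation=cv2.INTER_CUBIC))
print(manip.get_grip_force(),manip.get_gripper_width()*87)
E
```

```text
0.1195 [ 0.6237 -0.3124  0.1219] [-5.9  2.3 16.8] 17.98
0.1195 [ 0.6236 -0.3124  0.1219] [-6.4  2.5 17.2] 18.28
0.1195 [ 0.6237 -0.3124  0.122 ] [-6.7  2.4 17.5] 18.58
55.00567400260479 27.191233039559343
```

View pics/w_end.png

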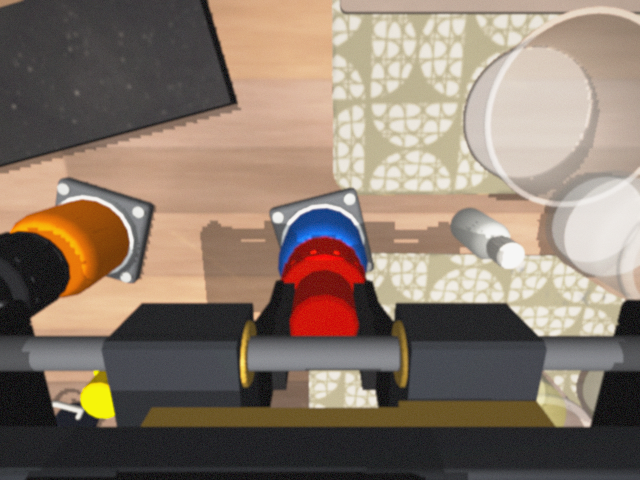

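View pics/s_end.png

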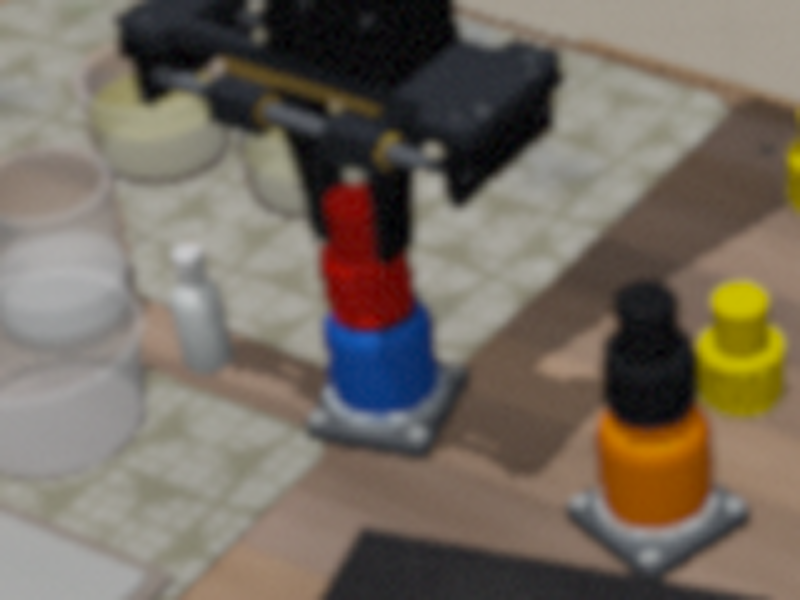

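Both views show the cap seated fully on the blue bottle, with the gripper on it. The TCP has stopped moving while the downward force holds at about 17 N, so the ring is at its hard stop.

```bash
python3 -c "
from workcell import job
print(job.finish_job())"
```

```text
the job is handed in; nothing more can be done
None
```

I clicked the red cap onto the blue bottle and handed the job in at about 19 s, with the gripper still holding it down at about 17 N; the force kept rising with no further travel, so the sealing ring should be at its hard stop.

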